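# Crank the rework holder's jaw onto a laptop motherboard

### The arm

A 6-joint arm with a two-finger parallel gripper is mounted at the origin on the work surface. World frame = base frame: x ahead of the robot, y to its left, z up, the work surface at z = 0. Lengths are in m, angles in degrees, forces in N, time in s.
With the tool pointing down it reaches from about 0.375 to 0.925 m from the base axis. Payload 5.7 kg.
Tool frame: the origin (TCP) lies midway between the tips of the shut fingers; the grasp point (between the pads) lies 19 mm behind it; z points along the fingers, y is the direction in which the jaws open and shut (so a half turn about z gives the same grasp; the last joint's range is limited). The gripper opens to 85 mm and grips with 20 to 120 N. Pads are 22 mm wide; open, the fingers measure 114 mm over their backs; the gripper's body (76 mm by 85 mm) begins 54 mm behind the grasp point. The pads swing forward as they close: fully open they stand 13 mm farther back than shut.
Start: joints at [67.775, 20.558, 86.54, -0, 72.909, -6.595], TCP at [0.162, 0.578, 0.231] pointing down, gripper open.
Joint ranges: [-170.27, 170.27], [-57.76, 135], [12.27, 136.19], [-55.21, 235.2], [11.17, 155.16], [-170.74, 170.74]. Speed limits (degrees/s): [136.94, 136.94, 180, 180, 180, 180].

### API

Orientations are given as [roll, pitch, yaw] about the fixed x, y, z axes, in that order (R = Rz(yaw) Ry(pitch) Rx(roll)).
In Python, from station import r gives the robot as it stands.
- The arm moves only by the tool step_arm, never from a script. Its argument "increments" is one flat list of numbers, 7 for each row, row after row: the shift along the tool's x, y, z in m, then the turn, a rotation vector about the tool's x, y, z in degrees, then the gripper command: -1 is fully open, 1 is shut, values between are in proportion. A call has 1 to 10 rows; each row is the pose to reach, as a shift and turn from the pose commanded when the call began, along the tool's axes at that moment; what a row does not reach only later rows make up. A row lasts 1/12 s, in which the tool goes at most 41.7 mm and 7.16 degrees, less where a joint would pass 70% of its speed; a pose out of reach is approached as far as the arm can. A call with a gripper value outside its range is refused whole. The fingers move at their own pace and stop on an object; "newtons" is the grip in N (left out, the last holds). Time passes only in rows, so rows that repeat a pose let the fingers close. It gives the time, the measured TCP pose, the force and the opening at its end, in the units of the state.
- r.sense(): the state, without advancing time (a new reading comes with each control period).
- r.capture(name): name is "scene" or "top" or "wrist"; returns a dict with "color" (400x640x3 uint8, red, green, blue), "depth" (400x640 float32, m along the optical axis (not along the pixel's ray), 0 where there is no reading), "mtx" (3x3 intrinsics, pixels), "T" (4x4, takes a point from camera to world coordinates). Camera axes: x right, y up, looking along -z (the intrinsics and any distortion apply to the point x, -y, -z); pixel columns grow to the right and rows downward; lengths in m; the calibration is good to about 2 mm. A picture is of the moment at which its call begins.
- r.sign_off(): hands the job in, once; it reports no verdict.
The state is a dict: "clock": time; "qpos": joint angles; "qd": joint speeds; "joint_torque": joint torques, N m; "ee_pos": TCP position; "orientation": TCP orientation; "ft_force": force on the tool from outside, world axes, zero at the start; "ft_torque": the same for the moment, N m; "width": finger opening in m.
Only numpy, scipy, OpenCV 4.12 (cv2) and the standard library are available. Lean on these libraries where they do the work, as an engineer would, in place of code of your own. Each camera call takes 0.05 s, during which the arm holds its last target. There are 200 camera calls.

### The job

Clamp the motherboard in the rework holder for soldering. Swing the red folding handle of the hand wheel right out until it clicks upright, which frees the wheel, then wind the wheel clockwise until the blue sprung bar has pushed the board up against the stop jaw, and give it about half a turn more, so that the bar presses on the board but is not driven in solid. Let go with the handle left standing out, and do not knock the other things on the bench about.

Things in the scene. Friction and masses are not known exactly. Their poses are not given: they have to be found in the camera images.
- holder: Grey rework holder fixed to the bench: sloped drive head (300 mm wide) with the hand wheel, behind it a low preheater bed 335 x 300 mm with the jaws. Origin on the bench below the point where the wheel's axis meets the sloped face (85 mm up); z up, x level from the head to the bed (the way the jaw closes), y to the left of that. The face rises along +x at 30 degrees.
- wheel_centre (a point): On the wheel's axis, level with the handle's hinge, 56 mm above the sloped face. Turns with the wheel: z along the axis out of the face (30 degrees off vertical, leaning to the holder's -x), x towards the hinge (at the start straight up the slope). Wheel: black disc, 152 mm over its steel rim; the flat disc and hub lie 22 to 24 mm below this point, the rim 19 mm.
- crank_pivot (a point): Hinge of the folding handle, in a steel clevis (26 mm wide, top 7 mm above the hinge) on the wheel's rim, 58 mm from the axis. Turns with the wheel, same frame directions as wheel_centre; the hinge pin runs along y.
- crank_grip (a point): Centre line of the handle's red sleeve, 65 mm from the hinge. The sleeve is 21 mm thick, covers 25 to 90 mm from the hinge and spins freely on its rod, so a gripper can hold it without turning while cranking. Frame: -x from hinge to free end, y along the hinge pin. Folded, the handle lies across the wheel over its centre, its centre line 24 mm above the disc.
- crank (a joint): Fold angle of the handle: 0 flat across the wheel, 1.571 straight out along the wheel's axis (stop); the free end swings up and over to above the hinge. It stays where it is left. A ball catch resists at 1.0 to 1.3 (5 N at crank_grip); past 1.45 it is latched. Below 0.9 its tail sits in a fork (64 mm tall, just outside the rim at the top of the slope) and blocks the wheel. Starts at 0 to 0.25.
- wheel (a joint): Turn of the hand wheel, rad, 0 at the start, growing clockwise as seen facing the wheel (looking along -z of wheel_centre). It moves the jaw 8 mm per turn towards the board. About 0.12 N m of friction; it stays where it is left and can be turned back.
- pressbar (a joint): How far the sprung bar has been pushed back into its jaw, m: 0 free, 0.008 driven in solid. Its spring gives 1.5 N plus 1.5 N per mm. After the board is tight between bar and stop jaw, each half turn of the wheel adds 4 mm.
- bar_face (a point): Middle of the blue sprung bar's clamping face (90 mm wide, 18 mm tall), which looks along +x of the holder. It closes on the board's near edge.
- board: Green laptop motherboard, 190 mm (x, along the closing direction) x 170 mm (y) x 3 mm, 0.22 kg, lying loose on two aluminium rails, 85 mm above the bench. Origin at the middle of its underside. At the start the free way between bar, board and stop jaw adds up to 6 to 12 mm: 0.75 to 1.5 turns.
- stopjaw: Fixed blue and aluminium stop jaw at the far end of the board, 100 mm wide. Origin at the middle of its clamping face, level with the board's underside; the face looks along the holder's -x. It stands at another place along the bed each time.
- drive: Bystander: silver 2.5 inch hard drive, 100 x 70 x 10 mm, loose on the bench in front of the drive head.
- cooler: Bystander: laptop cooler with black fan and copper heat pipe, about 160 x 60 x 13 mm, loose on the bench in front of the drive head.
- driver: Bystander: screwdriver lying loose on the bench beside the holder.

How it is judged (in metres and radians):
On the way, in this order (a step that is already met when the one before it is completed fails the run):
1. the handle is swung right out and latched (fold angle above 1.45) (value of joint crank above 1.45 rad), for 0.2 s.
2. with the handle out, the wheel has been wound until the sprung bar presses the board against the stop jaw (value of joint crank above 1.4 rad and value of joint pressbar above 0.0005 m and contact force between board and stopjaw above 1 N), for 0.2 s.
At the end, for the whole second after the job is handed in: The sprung bar is pushed in 1.6 to 6.6 mm of its 8 mm and presses the board against the stop jaw (over 1.5 N); the board lies flat on its rails, square to the holder within 0.06 rad; the handle stands out (fold angle over 1.4); wheel and board are at rest (value of joint pressbar between 0.0016 and 0.0066 m and contact force between board and stopjaw above 1.5 N and value of joint crank above 1.4 rad and velocity of joint wheel between -0.05 and 0.05 rad/s and angle between board's own z axis and vertical below 0.05 rad and angle between the x axis of board and the x axis of holder, either way round below 0.06 rad and z of board in the frame of holder between 0.081 and 0.089 m and linear speed of board below 0.01 m/s); the robot touches nothing.
It fails at once if the sprung bar is driven in solid (beyond 7.5 mm of its 8 mm) (value of joint pressbar above 0.0075 m).
It fails at once if the hard drive is knocked more than 30 mm from its place (distance of drive from where it was at the start of the episode above 0.03 m).
It fails at once if the cooler is knocked more than 30 mm from its place (distance of cooler from where it was at the start of the episode above 0.03 m).
It fails at once if the screwdriver is knocked more than 30 mm from its place (distance of driver from where it was at the start of the episode above 0.03 m).
It also fails if it takes over 64 s, if anything falls off the work surface, if the arm or the gripper's body presses on something with over 40 N, if the wrist force passes 120 N, or if a joint passes its speed limit or range.

## Working session

There is one attempt and no reset: what is moved stays moved. The work goes in short steps, Python scripts to look and compute and a tool call to move; the robot and the scene stay as the last step left them, time stands still between calls to the robot, and variables do not carry over. Pictures are saved under pics/ and viewed, about 8 in all and at most 12, crops included, and the job is handed in when it is done.

Besides the shell and the picture viewer there is one more tool, called after "Request:" as name(argument=value, ...) on one line, values as JSON. step_arm: Moves the arm, as the interface text tells. Its arguments: {"type":"object","properties":{"increments":{"type":"array","items":{"type":"number"}},"newtons":{"type":"number"}},"required":["increments"]}

```bash
mkdir -p pics; ls
python3 - <<'E'
from station import r
import cv2,numpy as np
s=r.sense();print(s)
for n in("scene","top"):
    c=r.capture(n);np.savez(f"{n}.npz",**c);cv2.imwrite(f"pics/{n}0.png",c["color"][...,::-1]);print(n,c["mtx"],c["T"].round(3))
E
```

```text
pics
{'clock': 0.0, 'qpos': array([ 6.77752375e+01,  2.05979686e+01,  8.65985242e+01,  8.17659308e-04,
        7.29079570e+01, -6.59479543e+00]), 'qd': array([ 0.03210674,  0.00729995,  0.09031995, -0.04941963,  0.11948223,
        0.02413044]), 'joint_torque': array([-2.09511149e-03, -5.27617264e+01, -2.78616017e+01, -5.50365858e-04,
        1.31981674e-02, -8.63794668e-06]), 'ee_pos': array([0.16140183, 0.57718749, 0.23045631]), 'orientation': array([-1.79896331e+02, -1.27716657e-02,  1.64369780e+02]), 'ft_force': array([ 0.14107124, -0.85203276,  0.1805287 ]), 'ft_torque': array([-0.07901043, -0.04161073,  0.0115112 ]), 'width': 0.08552387550609515}
scene [[500.7608932    0.         319.0829507 ]
 [  0.         500.7608932  193.59811528]
 [  0.           0.           1.        ]] [[ 0.101 -0.638  0.764  1.482]
 [ 0.995  0.077 -0.067  0.046]
 [-0.016  0.767  0.642  0.876]
 [ 0.     0.     0.     1.   ]]
top [[440.52119962   0.         317.60975539]
 [  0.         440.52119962 207.53182744]
 [  0.           0.           1.        ]] [[ 0.011  0.996 -0.091  0.501]
 [-1.     0.01  -0.016  0.134]
 [-0.015  0.091  0.996  1.221]
 [ 0.     0.     0.     1.   ]]
```

View pics/scene0.png

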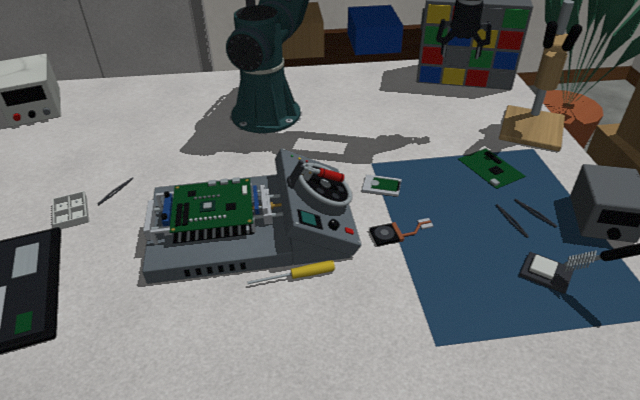

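View pics/top0.png

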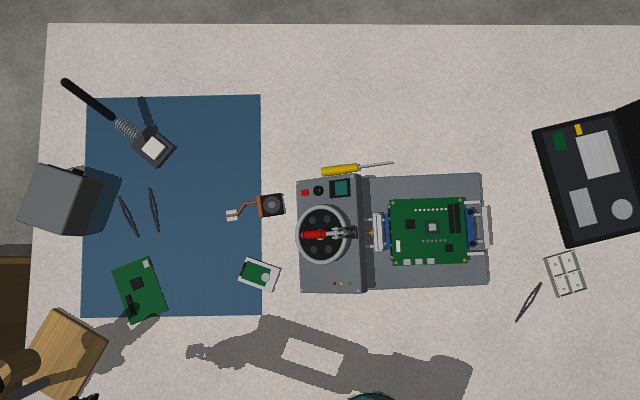

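Top view: the wheel is at about (322,235), with the red handle lying across it. The bed and board are to the right, so holder +x is roughly world -y. The cooler is at (270,205), the hard drive at (260,273) and the screwdriver at (355,168).

```bash
cat > h.py <<'E'
import numpy as np,cv2
def cloud(c):
    d=c["depth"];v,u=np.mgrid[0:d.shape[0],0:d.shape[1]];m=c["mtx"]
    P=np.stack([(u-m[0,2])/m[0,0]*d,-(v-m[1,2])/m[1,1]*d,-d],-1)
    return P@c["T"][:3,:3].T+c["T"][:3,3]
def ray(c,uv,z):
    m=c["mtx"];uv=np.atleast_2d(uv).astype(float)
    D=np.c_[(uv[:,0]-m[0,2])/m[0,0],-(uv[:,1]-m[1,2])/m[1,1],-np.ones(len(uv))]@c["T"][:3,:3].T
    o=c["T"][:3,3];return o+D*((z-o[2])/D[:,2])[:,None]
E
python3 - <<'E'
from h import *
c=dict(np.load("top.npz"));P=cloud(c);ok=c["depth"]>0
hsv=cv2.cvtColor(c["color"],cv2.COLOR_RGB2HSV)
H,S,V=[hsv[...,i].astype(int) for i in range(3)]
v,u=np.mgrid[0:400,0:640]
reg=(u>285)&(u<500)&(v>172)&(v<300)
b=reg&(H>40)&(H<85)&(S>100)&(u>380)&ok
print("board z",np.median(P[b][:,2]),cv2.minAreaRect(P[b][:,:2].astype(np.float32)))
h=reg&ok&(P[...,2]>0.02)
print("holder",cv2.minAreaRect(P[h][:,:2].astype(np.float32)))
bed=reg&ok&(P[...,2]>0.02)&(P[...,2]<0.07)
print("bed",cv2.minAreaRect(P[bed][:,:2].astype(np.float32)))
r=reg&((H<8)|(H>172))&(S>150)&(v>215)&(v<250)&ok
q=P[r];print("red",len(q),q.mean(0),q.min(0),q.max(0)); m=q-q.mean(0);print(np.linalg.svd(m,full_matrices=0)[2][0])
# sloped face plane
f=reg&ok&(u>300)&(u<355)&(v>180)&(v<290)&(np.hypot(u-322,v-235)>38)
q=P[f]
for _ in range(5):
    A=np.c_[q[:,:2],np.ones(len(q))];k=np.linalg.lstsq(A,q[:,2],rcond=None)[0];e=np.abs(A@k-q[:,2]);q=q[e<max(.004,np.median(e)*2)]
n=np.array([-k[0],-k[1],1]);n/=np.linalg.norm(n);print("face",k,len(q),n,np.degrees(np.arccos(n[2])),np.degrees(np.arctan2(-n[1],-n[0])))
# wheel: points 25..60 mm above the face plane
hh=(P-[0,0,k[2]])@n
w=reg&ok&(hh>.024)&(hh<.045)&(u<362)
q=P[w];print("wheel",len(q),q.mean(0),q.min(0),q.max(0))
cv2.imwrite("pics/w.png",cv2.resize(c["color"][165:305,285:505,::-1],None,fx=3.5,fy=3.5,interpolation=2))
im=np.clip((hh[165:305,285:505]+.02)*2000,0,255).astype(np.uint8)
e=cv2.fitEllipse(np.argwhere(w)[:,::-1].astype(np.float32));print(e)
E
```

```text
board z 0.08659222679009759 ((0.5490697026252747, -0.13834422826766968), (0.16974198818206787, 0.2043013721704483), 2.798466920852661)
holder ((0.5556744337081909, -0.03991544246673584), (0.3200887143611908, 0.5014440417289734), 2.7731447219848633)
bed ((0.5557563304901123, -0.04189059138298035), (0.3196220397949219, 0.4978692829608917), 2.692842483520508)
red 196 [0.53520409 0.16083553 0.14457557] [0.52545107 0.12962474 0.12220482] [0.54527783 0.19177383 0.16113261]
[-0.04830814  0.90248243 -0.42800909]
face [ 0.03913362 -0.5775706   0.13835966] 1855 [-0.03386804  0.49985617  0.86544599] 30.066328954625735 -86.12381660764254
wheel 2132 [0.5356966  0.1436969  0.11380175] [0.46116079 0.06654137 0.07582534] [0.61208804 0.21005084 0.1670066 ]
((321.10797119140625, 234.05738830566406), (45.96664810180664, 48.554588317871094), 7.396202564239502)
```

View pics/w.png

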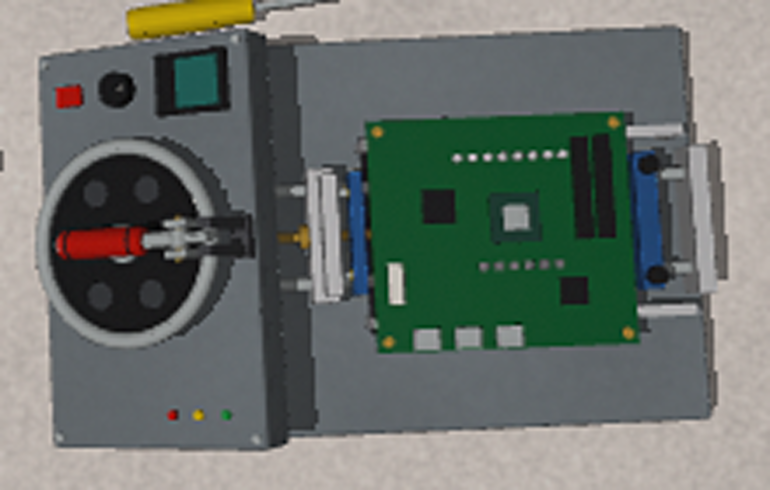

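Close crop: holder yaw is about -87.2°. The handle lies from its hinge at (205,238) to its free end at (65,243). There are small gaps at both board ends, (365,·) and (630,·).

```bash
cat >> h.py <<'E'
from scipy.spatial.transform import Rotation as Ro
yaw=np.radians(-87.23);hx=np.array([np.cos(yaw),np.sin(yaw),0]);hy=np.array([-hx[1],hx[0],0])
n=-.5*hx+np.array([0,0,.75**.5]);xw=np.cross(hy,n)
RT=np.c_[-xw,hy,-n]
def go(p,R=RT,s=None):
    from station import r
    s=s or r.sense();R0=Ro.from_euler("xyz",s["orientation"],degrees=True)
    d=R0.inv().apply(np.asarray(p)-s["ee_pos"]);w=(R0.inv()*Ro.from_matrix(R)).as_rotvec(degrees=True)
    print("shift",d.round(4),"rot",w.round(2),"|",np.linalg.norm(d).round(3),np.linalg.norm(w).round(1))
E
python3 - <<'E'
from h import *
c=dict(np.load("top.npz"))
rc=ray(c,(321.1,234.06),0.117)[0];print("rim c",rc,"wc",rc+.019*n)
wc=np.array([.535,.154,.133]);print("hinge",wc+.058*xw)
go(wc-.0065*xw+.11*n)
E
```

```text
rim c [0.53608694 0.1418194  0.117     ] wc [0.53562784 0.1513083  0.13345448]
hinge [0.53742743 0.10382922 0.162     ]
shift [-0.4547 -0.2494  0.0058] rot [ 18.63 -25.91  69.89] | 0.519 76.8
```

Request:
step_arm(increments=[-0.455, -0.25, 0.006, 18.6, -25.9, 69.9, -1, -0.455, -0.25, 0.006, 18.6, -25.9, 69.9, -1, -0.455, -0.25, 0.006, 18.6, -25.9, 69.9, -1, -0.455, -0.25, 0.006, 18.6, -25.9, 69.9, -1, -0.455, -0.25, 0.006, 18.6, -25.9, 69.9, -1, -0.455, -0.25, 0.006, 18.6, -25.9, 69.9, -1, -0.455, -0.25, 0.006, 18.6, -25.9, 69.9, -1, -0.455, -0.25, 0.006, 18.6, -25.9, 69.9, -1, -0.455, -0.25, 0.006, 18.6, -25.9, 69.9, -1, -0.455, -0.25, 0.006, 18.6, -25.9, 69.9, -1])

```text
clock: 0.93
ee_pos: [0.46, 0.2847, 0.2263]
orientation: [-178.8, 28.2, 97.8]
ft_force: [-0.6, 1.7, -0.0]
width: 0.0857
```

Run:
```python
from h import *
from station import r
s=r.sense();print(s["ee_pos"],s["qpos"],s["orientation"])
wc=np.array([.5355,.1525,.133]);go(wc-.0065*xw+.11*n)
```

```text
[0.46000275 0.28469182 0.22625984] [ 39.8505274   26.31479816  84.61344365 -22.96128278  86.36127177
  37.34688274] [-178.76718521   28.21689753   97.81865291]
shift [-0.0706  0.063   0.038 ] rot [ 1.22 -1.73  4.43] | 0.102 4.9
```

Request:
step_arm(increments=[-0.05, 0.05, 0.03, 1.2, -1.7, 4.4, -1, -0.05, 0.05, 0.03, 1.2, -1.7, 4.4, -1, -0.05, 0.05, 0.03, 1.2, -1.7, 4.4, -1, -0.05, 0.05, 0.03, 1.2, -1.7, 4.4, -1, -0.05, 0.05, 0.03, 1.2, -1.7, 4.4, -1])

```text
clock: 1.35
ee_pos: [0.5157, 0.235, 0.2221]
orientation: [-179.8, 29.8, 93.1]
ft_force: [-1.3, 0.4, -0.6]
width: 0.0857
```

Run:
```python
from h import *
from station import r
c=r.capture("wrist");np.savez("w1.npz",**c);cv2.imwrite("pics/w1.png",c["color"][...,::-1])
s=r.sense();print(s["ee_pos"],s["qpos"],s["orientation"])
wc=np.array([.5355,.1525,.133]);go(wc-.0065*xw+.11*n)
P=cloud(c);ok=c["depth"]>0
hsv=cv2.cvtColor(c["color"],cv2.COLOR_RGB2HSV);H,S,V=[hsv[...,i].astype(int) for i in range(3)]
q=P[((H<8)|(H>172))&(S>150)&ok]
L=(q-wc)@np.c_[xw,hy,n]
m=(np.abs(L)<.09).all(1);L=L[m]
print("red local",len(L),np.percentile(L,[1,25,50,75,99],axis=0).round(4));m=L-L.mean(0);print(np.linalg.svd(m,full_matrices=0)[2][0])
```

```text
[0.51544442 0.23548638 0.22231351] [ 33.72266085  28.23575771  82.62079669 -25.35520459  85.93263019
  36.19252552] [-179.87012809   29.82075293   93.18296304]
shift [-0.0216  0.0159  0.0092] rot [ 0.08 -0.18  0.36] | 0.028 0.4
red local 1518 [[-0.0337 -0.0104 -0.0221]
 [-0.0202 -0.0059  0.0129]
 [-0.0045 -0.0011  0.0148]
 [ 0.0108  0.0039  0.0166]
 [ 0.0283  0.0097  0.0191]]
[ 0.99307205 -0.02451312 -0.1149218 ]
```

View pics/w1.png

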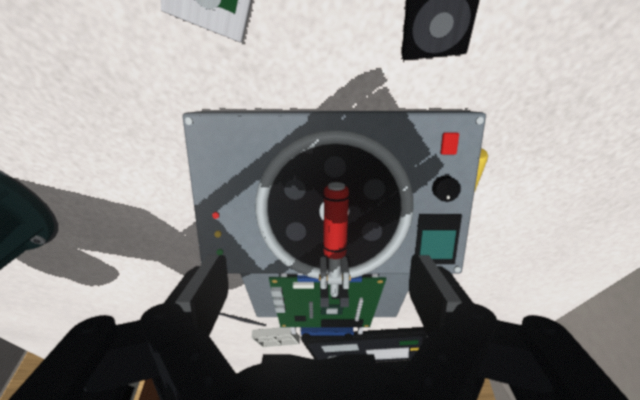

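```bash
cat >> h.py <<'E'
wc=np.array([.5355,.1525,.133])
def loc(a): return wc+np.c_[xw,hy,n]@np.array(a)
def inloc(p): return np.c_[xw,hy,n].T@(np.asarray(p)-wc)
E
python3 - <<'E'
from h import *
go(loc([-.007,-.001,.06]));go(loc([-.007,-.001,-.0125]))
E
```

```text
shift [-0.0212  0.0148  0.0592] rot [ 0.08 -0.18  0.36] | 0.065 0.4
shift [-0.0215  0.0147  0.1317] rot [ 0.08 -0.18  0.36] | 0.134 0.4
```

Request:
step_arm(increments=[-0.021, 0.015, 0.03, 0, -0.2, 0.4, -1, -0.021, 0.015, 0.06, 0, -0.2, 0.4, -1, -0.021, 0.015, 0.08, 0, -0.2, 0.4, -1, -0.021, 0.015, 0.09, 0, -0.2, 0.4, -1, -0.021, 0.015, 0.09, 0, -0.2, 0.4, -1, -0.021, 0.015, 0.09, 0, -0.2, 0.4, -1])

```text
clock: 1.9
ee_pos: [0.5343, 0.1738, 0.1553]
orientation: [179.8, 30.0, 92.7]
ft_force: [-0.3, 0.8, -0.1]
width: 0.0854
```

Run:
```python
from h import *
from station import r
print(inloc(r.sense()["ee_pos"]),r.sense()["ft_force"]);go(loc([-.007,-.001,-.0125]))
```

```text
[-0.00734858 -0.00018106  0.02995335] [-0.3322599   0.77420239 -0.0881551 ]
shift [-0.0003 -0.0009  0.0425] rot [ 0.14  0.04 -0.03] | 0.042 0.1
```

Request:
step_arm(increments=[0, -0.001, 0.02, 0, 0, 0, -1, 0, -0.001, 0.035, 0, 0, 0, -1, 0, -0.001, 0.042, 0, 0, 0, 0, 0, -0.001, 0.042, 0, 0, 0, 1, 0, -0.001, 0.042, 0, 0, 0, 1, 0, -0.001, 0.042, 0, 0, 0, 1, 0, -0.001, 0.042, 0, 0, 0, 1, 0, -0.001, 0.042, 0, 0, 0, 1, 0, -0.001, 0.042, 0, 0, 0, 1], newtons=20)

```text
clock: 2.65
ee_pos: [0.5351, 0.1525, 0.1191]
orientation: [179.8, 30.0, 92.7]
ft_force: [-1.4, 1.9, 0.9]
width: 0.0204
```

Run:
```python
from h import *
from station import r
s=r.sense()
print(inloc(s["ee_pos"]),s["ft_force"],s["width"])
a0=.115;rad=.065
for a in [.25,.4,.6,.8,1.0,1.2,1.4,1.57,1.6]:
    print(a,"dx %.4f dz %.4f"%(rad*(np.cos(a)-np.cos(a0)),-rad*(np.sin(a)-np.sin(a0))))
```

```text
[-0.00699991 -0.00036285 -0.01206616] [-1.35525337  1.88640554  0.92524003] 0.02038114273975038
0.25 dx -0.0016 dz -0.0086
0.4 dx -0.0047 dz -0.0179
0.6 dx -0.0109 dz -0.0292
0.8 dx -0.0193 dz -0.0392
1.0 dx -0.0295 dz -0.0472
1.2 dx -0.0410 dz -0.0531
1.4 dx -0.0535 dz -0.0566
1.57 dx -0.0645 dz -0.0575
1.6 dx -0.0665 dz -0.0575
```

Request:
step_arm(increments=[-0.0005, 0, -0.004, 0, 0, 0, 1, -0.0015, 0, -0.0085, 0, 0, 0, 1, -0.003, 0, -0.013, 0, 0, 0, 1, -0.0045, 0, -0.018, 0, 0, 0, 1, -0.0075, 0, -0.0235, 0, 0, 0, 1, -0.011, 0, -0.029, 0, 0, 0, 1, -0.011, 0, -0.029, 0, 0, 0, 1])

```text
clock: 3.23
ee_pos: [0.5348, 0.157, 0.1507]
orientation: [179.7, 30.0, 92.6]
ft_force: [0.3, 0.8, -0.5]
width: 0.0204
```

Run:
```python
from h import *
from station import r
s=r.sense()
print(inloc(s["ee_pos"]),s["ft_force"],s["ft_torque"],s["width"])
c=r.capture("wrist");cv2.imwrite("pics/w2.png",c["color"][...,::-1])
```

```text
[ 0.00489428 -0.00051594  0.0175646 ] [ 0.28637548  0.83269739 -0.4635496 ] [ 0.59452388 -0.10640343  0.10615778] 0.020371301068621797
```

View pics/w2.png

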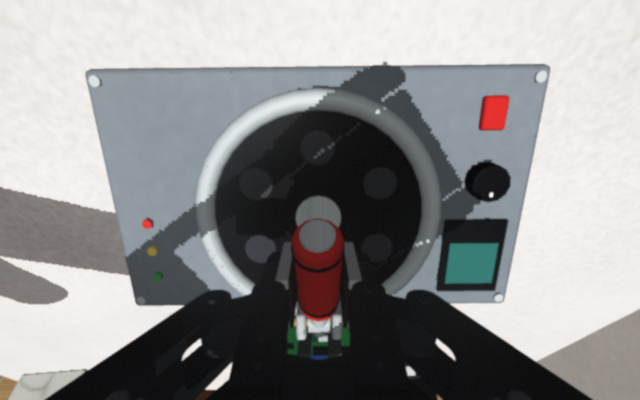

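The handle is following at about 0.6 rad, with its free end at (318,237), held between the pads. Next is the rest of the arc.

Request:
step_arm(increments=[-0.004, 0, -0.0055, 0, 0, 0, 1, -0.0085, 0, -0.01, 0, 0, 0, 1, -0.0135, 0, -0.0145, 0, 0, 0, 1, -0.0185, 0, -0.018, 0, 0, 0, 1, -0.024, 0, -0.0215, 0, 0, 0, 1, -0.03, 0, -0.024, 0, 0, 0, 1, -0.0365, 0, -0.0265, 0, 0, 0, 1, -0.0425, 0, -0.0275, 0, 0, 0, 1, -0.0495, 0, -0.0285, 0, 0, 0, 1, -0.056, 0, -0.0285, 0, 0, 0, 1])

```text
clock: 4.12
ee_pos: [0.5361, 0.1224, 0.2029]
orientation: [179.8, 30.0, 92.6]
ft_force: [0.2, 4.9, -2.5]
width: 0.0199
```

Request:
step_arm(increments=[-0.002, 0, 0, 0, 0, 0, 1, -0.002, 0, 0, 0, 0, 0, 1, -0.002, 0, 0, 0, 0, 0, 1])

```text
clock: 4.37
ee_pos: [0.5362, 0.1204, 0.2037]
orientation: [179.8, 30.1, 92.6]
ft_force: [0.1, 2.5, 3.8]
width: 0.0192
```

Run:
```python
from h import *
from station import r
s=r.sense()
print(inloc(s["ee_pos"]),s["ft_force"],s["ft_torque"],s["width"])
c=r.capture("wrist");cv2.imwrite("pics/w3.png",c["color"][...,::-1])
```

```text
[ 0.06314816 -0.00084344  0.0452354 ] [0.12134531 2.510145   3.84915345] [0.52793853 0.08116294 0.02352911] 0.0192001702232947
```

View pics/w3.png

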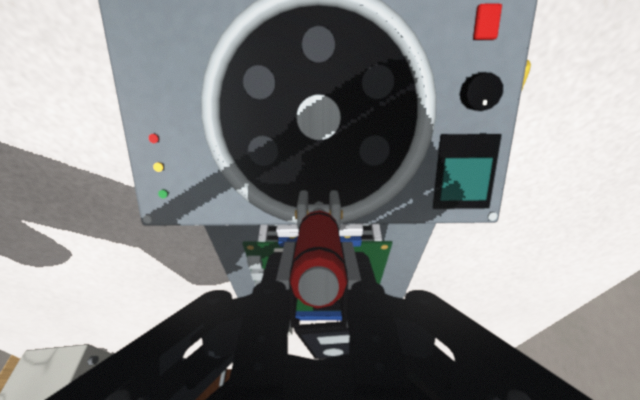

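Request:
step_arm(increments=[-0.003, 0, 0, 0, 0, 0, 1, -0.005, 0, 0, 0, 0, 0, 1, -0.005, 0, 0, 0, 0, 0, 1])

```text
clock: 4.67
ee_pos: [0.5364, 0.1168, 0.2054]
orientation: [179.8, 30.0, 92.7]
ft_force: [0.4, 4.5, 1.5]
width: 0.019
```

```bash
cat >> h.py <<'E'
def red(c):
    P=cloud(c);hsv=cv2.cvtColor(c["color"],cv2.COLOR_RGB2HSV);H,S,V=[hsv[...,i].astype(int) for i in range(3)]
    L=inloc2(P[((H<8)|(H>172))&(S>130)&(c["depth"]>0)]);L=L[(np.abs(L[:,:2])<.085).all(1)&(L[:,2]>.015)&(L[:,2]<.12)]
    return L
def inloc2(q): return (q-wc)@np.c_[xw,hy,n]
E
python3 - <<'E'
from h import *
from station import r
s=r.sense()
print(inloc(s["ee_pos"]),s["ft_force"],s["width"])
for k in("wrist","scene","top"):
    c=r.capture(k);L=red(c)
    print(k,len(L))
    if len(L)>20:
        print(np.percentile(L,[2,50,98],axis=0).round(4))
        for z in np.arange(.02,.1,.01):
            m=abs(L[:,2]-z)<.005
            if m.sum()>3:print(round(z,3),m.sum(),np.median(L[m],0).round(4))
E
```

```text
[ 0.06713997 -0.00082253  0.04487752] [0.40828996 4.50630706 1.51982777] 0.01895221084806196
wrist 2785
[[ 0.0419 -0.0098  0.0373]
 [ 0.0444 -0.0006  0.0785]
 [ 0.0571  0.0085  0.0921]]
0.03 32 [ 0.0447 -0.0003  0.0317]
0.04 197 [ 0.0447 -0.0011  0.0409]
0.05 261 [ 0.0444 -0.0001  0.0502]
0.06 333 [ 0.044  -0.0006  0.0603]
0.07 404 [ 0.0436 -0.0006  0.0704]
0.08 347 [ 0.0431 -0.0006  0.0787]
0.09 1211 [ 0.0454 -0.0003  0.0907]
scene 57
[[ 0.0468 -0.0049  0.0304]
 [ 0.0543  0.0086  0.0482]
 [ 0.076   0.0305  0.1007]]
0.03 14 [0.0567 0.0075 0.0331]
0.04 13 [0.0545 0.0085 0.0385]
0.05 5 [0.0493 0.0097 0.05  ]
0.06 8 [0.0494 0.0092 0.0588]
0.07 11 [0.0493 0.0086 0.0716]
top 110
[[ 0.057  -0.0078  0.0324]
 [ 0.0603  0.0003  0.0611]
 [ 0.0636  0.0086  0.0908]]
0.03 9 [ 0.062  -0.0008  0.0334]
0.04 17 [0.0612 0.0014 0.0389]
0.05 18 [0.0607 0.0001 0.0497]
0.06 17 [ 0.0608 -0.0011  0.0604]
0.07 21 [ 0.0596 -0.0011  0.0688]
0.08 17 [0.0592 0.001  0.0787]
0.09 10 [ 0.0599 -0.0002  0.0892]
```

Request:
step_arm(increments=[0, 0, 0, 0, 0, 0, 0.2, 0, 0, 0, 0, 0, 0, 0.2, 0, 0, 0, 0, 0, 0, 0.2, 0.007, 0, 0, 0, 0, 0, 0.2, 0.0125, 0, 0, 0, 0, 0, 0.2, 0.0125, 0, 0, 0, 0, 0, 0.2, 0.0125, 0, 0, 0, 0, 0, 1, 0.0125, 0, 0, 0, 0, 0, 1, 0.0125, 0, 0, 0, 0, 0, 1, 0.0125, 0, 0, 0, 0, 0, 1])

```text
clock: 5.65
ee_pos: [0.5358, 0.1276, 0.1989]
orientation: [179.8, 30.0, 92.7]
ft_force: [0.6, 0.8, -1.7]
width: 0.0205
```

Run:
```python
from h import *
from station import r
s=r.sense()
print(inloc(s["ee_pos"]),s["ft_force"],s["width"],s["clock"],s["qpos"])
L=red(r.capture("wrist"))
for z in np.arange(.03,.1,.01):
    m=abs(L[:,2]-z)<.005
    if m.sum()>3:print(round(z,3),m.sum(),np.median(L[m],0).round(4))
c=r.capture("top");np.savez("t1.npz",**c);c=r.capture("scene");np.savez("s1.npz",**c)
cv2.imwrite("pics/s1.png",cv2.resize(c["color"][170:260,130:290,::-1],None,fx=5,fy=5,interpolation=2))
```

```text
[ 0.05454706 -0.00093457  0.04465419] [ 0.55877632  0.75753906 -1.74916581] 0.02050467824443884 5.65 [ 24.35480545  26.21026475  90.15588332 -28.53616421  77.20837322
  31.45561372]
0.03 53 [ 0.0448 -0.0007  0.0315]
0.04 242 [ 0.045  -0.0005  0.0408]
0.05 330 [ 0.0447 -0.0007  0.0503]
0.06 403 [ 0.0442 -0.0007  0.0602]
0.07 495 [ 0.0437 -0.0008  0.0701]
0.08 447 [ 0.0432 -0.0008  0.079 ]
0.09 1216 [ 0.0452 -0.0004  0.0905]
```

View pics/s1.png

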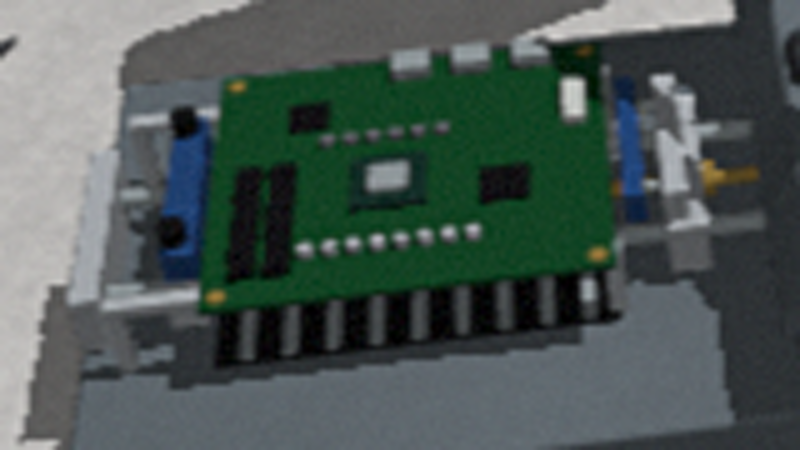

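The scene crop shows the stop jaw at left around (190,190), the sprung bar at right around (628,150), and the board still loose between them. The handle is upright and gripped, so I'll start winding.

Request:
step_arm(increments=[0.0028, -0.0179, 0, 0, 0, 0, 1, 0.0111, -0.0341, 0, 0, 0, 0, 1, 0.0239, -0.0469, 0, 0, 0, 0, 1, 0.0401, -0.0552, 0, 0, 0, 0, 1, 0.058, -0.058, 0, 0, 0, 0, 1, 0.058, -0.058, 0, 0, 0, 0, 1])

```text
clock: 6.3
ee_pos: [0.4755, 0.1773, 0.1686]
orientation: [179.8, 29.9, 92.8]
ft_force: [0.9, 2.0, -3.3]
width: 0.0203
```

Run:
```python
from h import *
from station import r
s=r.sense()
F=np.c_[xw,hy,n].T@s["ft_force"]
print(inloc(s["ee_pos"]),F,s["width"],s["clock"],s["qpos"])
L=red(r.capture("wrist"))
for z in np.arange(.03,.1,.01):
    m=abs(L[:,2]-z)<.005
    if m.sum()>3:print(round(z,3),m.sum(),np.median(L[m],0).round(4))
```

```text
[-0.00616734 -0.05869497  0.04462587] [-3.35754308  0.98947296 -1.83996796] 0.020300032186369592 6.3 [ 31.23917767  26.60988745  94.70096864 -27.02216521  75.50201633
  39.22848621]
0.03 80 [-0.0177 -0.0571  0.0315]
0.04 252 [-0.0173 -0.058   0.041 ]
0.05 367 [-0.0174 -0.0581  0.0504]
0.06 427 [-0.0173 -0.0581  0.0603]
0.07 556 [-0.0173 -0.0582  0.0704]
0.08 497 [-0.0174 -0.0582  0.0791]
0.09 1207 [-0.0153 -0.0583  0.0904]
```

Request:
step_arm(increments=[0.0179, 0.0028, 0, 0, 0, 0, 1, 0.0341, 0.0111, 0, 0, 0, 0, 1, 0.0469, 0.0239, 0, 0, 0, 0, 1, 0.0552, 0.0401, 0, 0, 0, 0, 1, 0.058, 0.058, 0, 0, 0, 0, 1, 0.0552, 0.0759, 0, 0, 0, 0, 1, 0.0469, 0.0921, 0, 0, 0, 0, 1, 0.0341, 0.1049, 0, 0, 0, 0, 1, 0.0179, 0.1132, 0, 0, 0, 0, 1, 0, 0.116, 0, 0, 0, 0, 1])

```text
clock: 7.18
ee_pos: [0.5918, 0.1803, 0.1707]
orientation: [179.9, 30.0, 92.6]
ft_force: [-3.5, 4.2, 0.8]
width: 0.0204
```

Run:
```python
from h import *
from station import r
s=r.sense()
F=np.c_[xw,hy,n].T@s["ft_force"]
print(inloc(s["ee_pos"]),F,s["width"],s["clock"],s["qpos"])
L=red(r.capture("wrist"))
for z in (.04,.06,.08):
    m=abs(L[:,2]-z)<.005
    if m.sum()>3:print(round(z,3),m.sum(),np.median(L[m],0).round(4))
c=r.capture("top");np.savez("t2.npz",**c);d=r.capture("scene");np.savez("s2.npz",**d)
o=dict(np.load("t1.npz"));f=lambda c:cv2.resize(c["color"][185:285,350:510,::-1],None,fx=4.5,fy=3,interpolation=2)
cv2.imwrite("pics/cmp2.png",np.vstack([f(o),f(c)]))
```

```text
[-0.00281413  0.05758002  0.04513348] [-3.32607757 -3.31000881  2.88981725] 0.020374749232388 7.1833 [ 26.41196794  33.49040031  81.12799232 -27.7469466   79.67270315
  32.30592774]
0.04 270 [-0.0134  0.0573  0.0406]
0.06 435 [-0.0133  0.0578  0.0603]
0.08 534 [-0.0133  0.0574  0.0792]
```

View pics/cmp2.png

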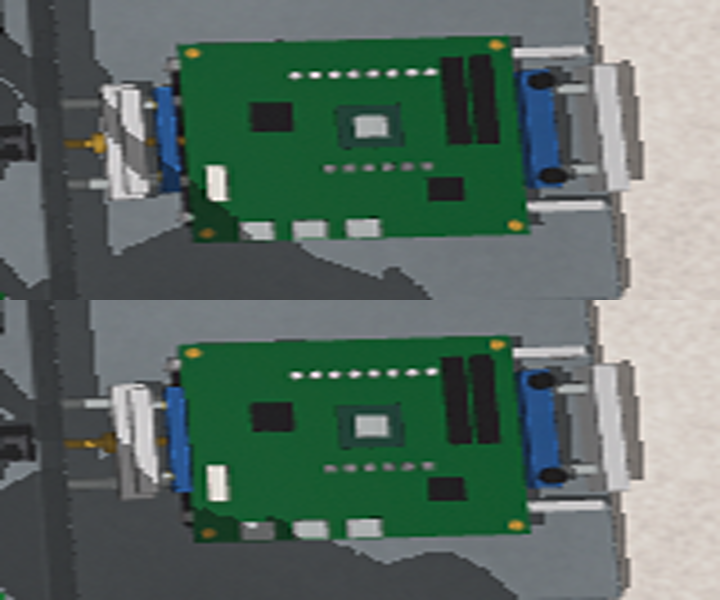

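```bash
cat >> h.py <<'E'
def shift(a,b,box):
    u0,u1,v0,v1=box;g=lambda c:cv2.cvtColor(c["color"],cv2.COLOR_RGB2GRAY)[v0:v1,u0:u1].astype(np.float32)
    A,B=g(a),g(b)
    W=np.eye(2,3,dtype=np.float32);cc,W=cv2.findTransformECC(A,B,W,cv2.MOTION_TRANSLATION,(3,100,1e-5),None,3)
    return W[:,2].round(2),round(cc,3)
BT=(412,464,198,236);JT=(468,484,198,232)   # top: board, stop jaw
BS=(190,235,182,222)                        # scene: board
mmT=1.13/440*1000
def rep(t,s):
    T1,S1,T0=[dict(np.load(f)) for f in("t1.npz","s1.npz","top.npz")]
    print("top board px",shift(T1,t,BT),"mm/px",mmT,"stop",shift(T1,t,JT));print("scene board px",shift(S1,s,BS))
E
python3 - <<'E'
from h import *
t=dict(np.load("t2.npz"));s=dict(np.load("s2.npz"))
rep(t,s)
# rail view of blue bar and board near edge along row profile
for nme in("t1","t2"):
    c=dict(np.load(nme+".npz"));hsv=cv2.cvtColor(c["color"],cv2.COLOR_RGB2HSV).astype(int)
    H,S,V=hsv[...,0],hsv[...,1],hsv[...,2]
    for v in (220,230,238):print(nme,v,[(u,H[v,u],S[v,u],V[v,u]) for u in range(380,396)])
E
```

```text
top board px (array([ 0.2 , -0.08], dtype=float32), 0.991) mm/px 2.568181818181818 stop (array([-0.  , -0.01], dtype=float32), 1.0)
scene board px (array([-0.21,  0.06], dtype=float32), 0.987)
t1 220 [(380, np.int64(0), np.int64(2), np.int64(213)), (381, np.int64(0), np.int64(0), np.int64(113)), (382, np.int64(90), np.int64(7), np.int64(180)), (383, np.int64(84), np.int64(7), np.int64(193)), (384, np.int64(27), np.int64(74), np.int64(124)), (385, np.int64(108), np.int64(159), np.int64(141)), (386, np.int64(107), np.int64(183), np.int64(142)), (387, np.int64(107), np.int64(184), np.int64(143)), (388, np.int64(107), np.int64(170), np.int64(111)), (389, np.int64(129), np.int64(33), np.int64(54)), (390, np.int64(69), np.int64(110), np.int64(65)), (391, np.int64(71), np.int64(179), np.int64(91)), (392, np.int64(72), np.int64(190), np.int64(90)), (393, np.int64(71), np.int64(187), np.int64(90)), (394, np.int64(71), np.int64(187), np.int64(90)), (395, np.int64(71), np.int64(190), np.int64(90))]
t1 230 [(380, np.int64(150), np.int64(4), np.int64(201)), (381, np.int64(150), np.int64(3), np.in
[... 3262 characters left out ...]
2, np.int64(120), np.int64(1), np.int64(204)), (383, np.int64(150), np.int64(3), np.int64(200)), (384, np.int64(0), np.int64(3), np.int64(199)), (385, np.int64(100), np.int64(8), np.int64(90)), (386, np.int64(90), np.int64(7), np.int64(69)), (387, np.int64(108), np.int64(115), np.int64(73)), (388, np.int64(107), np.int64(178), np.int64(126)), (389, np.int64(107), np.int64(180), np.int64(142)), (390, np.int64(108), np.int64(180), np.int64(143)), (391, np.int64(107), np.int64(184), np.int64(161)), (392, np.int64(92), np.int64(150), np.int64(61)), (393, np.int64(70), np.int64(193), np.int64(91)), (394, np.int64(71), np.int64(184), np.int64(93)), (395, np.int64(71), np.int64(183), np.int64(92))]
```

The lower half shows the bar now at the board edge, (178,440). The board has moved about 0.5 mm, so it has just made contact.

Request:
step_arm(increments=[-0.0179, -0.0028, 0, 0, 0, 0, 1, -0.0341, -0.0111, 0, 0, 0, 0, 1, -0.0469, -0.0239, 0, 0, 0, 0, 1, -0.0552, -0.0401, 0, 0, 0, 0, 1, -0.058, -0.058, 0, 0, 0, 0, 1, -0.058, -0.058, 0, 0, 0, 0, 1])

```text
clock: 7.83
ee_pos: [0.5322, 0.1258, 0.2001]
orientation: [-180.0, 30.2, 92.7]
ft_force: [-3.7, -2.9, 2.7]
width: 0.0201
```

```bash
cat > m.py <<'E'
from h import *
from station import r
s=r.sense()
F=np.c_[xw,hy,n].T@s["ft_force"]
print(inloc(s["ee_pos"]),F,s["width"],s["clock"])
t=r.capture("top");rep(t,r.capture("scene"));T1=dict(np.load("t1.npz"))
for nm,c in(("t1",T1),("now",t)):
    hsv=cv2.cvtColor(c["color"],cv2.COLOR_RGB2HSV).astype(int)
    B=(abs(hsv[...,0]-108)<8)&(hsv[...,1]>130);w=[]
    for v in range(218,243):
        u=np.where(B[v,378:400])[0]
        w.append(u.mean()+378 if len(u) else np.nan)
    print(nm,"bar mean col",np.nanmean(w).round(2),"n/row",(B[218:243,378:400].sum()/25).round(2))
E
python3 m.py
```

```text
[ 0.0565486  -0.00454088  0.04483604] [ 3.69560525 -3.81345775  1.00132317] 0.020123808426534353 7.8333
top board px (array([ 0.84, -0.3 ], dtype=float32), 0.978) mm/px 2.568181818181818 stop (array([ 0.  , -0.01], dtype=float32), 1.0)
scene board px (array([-0.96,  0.3 ], dtype=float32), 0.988)
t1 bar mean col 386.86 n/row 4.48
now bar mean col 389.84 n/row 4.44
```

Request:
step_arm(increments=[0.0028, -0.0179, 0, 0, 0, 0, 1, 0.0111, -0.0341, 0, 0, 0, 0, 1, 0.0239, -0.0469, 0, 0, 0, 0, 1, 0.0401, -0.0552, 0, 0, 0, 0, 1, 0.058, -0.058, 0, 0, 0, 0, 1, 0.058, -0.058, 0, 0, 0, 0, 1])

```text
clock: 8.43
ee_pos: [0.4758, 0.1785, 0.168]
orientation: [179.8, 29.8, 92.8]
ft_force: [-1.8, 2.7, -0.8]
width: 0.0201
```

```bash
python3 m.py
```

```text
[-0.00749655 -0.05837403  0.04472855] [-2.77033491 -1.69333968  0.68623536] 0.020103032252964396 8.4333
top board px (array([ 0.91, -0.31], dtype=float32), 0.979) mm/px 2.568181818181818 stop (array([-0., -0.], dtype=float32), 1.0)
scene board px (array([-1.06,  0.3 ], dtype=float32), 0.982)
t1 bar mean col 386.86 n/row 4.48
now bar mean col 389.94 n/row 4.4
```

The board stopped 0.2 mm into this quarter turn, so it's tight and the bar is pushed in about 1.8 mm. One more quarter turn should bring it to about 3.8 mm.

Request:
step_arm(increments=[0.0179, 0.0028, 0, 0, 0, 0, 1, 0.0341, 0.0111, 0, 0, 0, 0, 1, 0.0469, 0.0239, 0, 0, 0, 0, 1, 0.0552, 0.0401, 0, 0, 0, 0, 1, 0.058, 0.058, 0, 0, 0, 0, 1, 0.058, 0.058, 0, 0, 0, 0, 1, 0.058, 0.058, 0, 0, 0, 0, 1])

```text
clock: 9.12
ee_pos: [0.5339, 0.2269, 0.142]
orientation: [179.6, 30.2, 92.5]
ft_force: [0.6, -1.2, 6.1]
width: 0.0203
```

```bash
python3 m.py
python3 - <<'E'
from h import *
from station import r
c=r.capture("wrist");np.savez("w4.npz",**c);L=red(c)
for z in (.04,.05,.06,.07,.08):
    m=abs(L[:,2]-z)<.005
    if m.sum()>3:print(round(z,3),m.sum(),np.median(L[m],0).round(4))
E
```

```text
[-0.05994343  0.00202713  0.04504598] [4.14601966 0.56191622 4.69915397] 0.020252009731640673 9.1167
top board px (array([ 0.9 , -0.31], dtype=float32), 0.979) mm/px 2.568181818181818 stop (array([-0.  , -0.01], dtype=float32), 1.0)
scene board px (array([-1.08,  0.29], dtype=float32), 0.987)
t1 bar mean col 386.86 n/row 4.48
now bar mean col 389.94 n/row 4.4
0.04 286 [-0.0696  0.0015  0.0405]
0.05 370 [-0.0696  0.0015  0.0504]
0.06 440 [-0.0697  0.0017  0.0604]
0.07 550 [-0.0698  0.0014  0.0703]
0.08 540 [-0.07    0.0014  0.0792]
```

Release and retreat along the wheel axis.

Request:
step_arm(increments=[0, 0, 0, 0, 0, 0, 0, 0, 0, 0, 0, 0, 0, 0, 0, 0, 0, 0, 0, 0, 0, 0, 0, 0, 0, 0, 0, 0, 0, 0, -0.02, 0, 0, 0, 0, 0, 0, -0.05, 0, 0, 0, 0, 0, 0, -0.09, 0, 0, 0, 0, 0, 0, -0.13, 0, 0, 0, 0, 0, 0, -0.15, 0, 0, 0, 0, 0, 0, -0.15, 0, 0, 0, 0])

```text
clock: 10.1
ee_pos: [0.5288, 0.3063, 0.2754]
orientation: [179.3, 29.7, 92.5]
ft_force: [0.0, 0.9, 0.7]
width: 0.0428
```

```bash
python3 m.py
python3 - <<'E'
from h import *
from station import r
c=r.capture("wrist");L=red(c);t=r.capture("top");print(r.sense()["ee_pos"])
for z in (.04,.05,.06,.07,.08):
    m=abs(L[:,2]-z)<.005
    if m.sum()>3:print(round(z,3),m.sum(),np.median(L[m],0).round(4))
P=cloud(t);hsv=cv2.cvtColor(t["color"],cv2.COLOR_RGB2HSV).astype(int);v,u=np.mgrid[0:400,0:640]
b=(u>380)&(u<500)&(v>172)&(v<300)&(hsv[...,0]>60)&(hsv[...,0]<82)&(hsv[...,1]>100)&(t["depth"]>0)
print("board",np.median(P[b][:,2]),cv2.minAreaRect(P[b][:,:2].astype(np.float32)))
T0=dict(np.load("top.npz"))
for n_,bx in(("cooler",(250,290,188,222)),("drive",(235,285,252,296)),("driver",(318,398,158,177))):
    print(n_,np.abs(t["color"].astype(int)-T0["color"])[bx[2]:bx[3],bx[0]:bx[1]].mean().round(2),shift(T0,t,bx))
f=t["color"][150:300,280:500,::-1];w=c["color"][...,::-1]
cv2.imwrite("pics/end.png",np.vstack([cv2.resize(f,(640,340),interpolation=2),cv2.resize(w,(400,250))[:, :400] if 0 else cv2.copyMakeBorder(cv2.resize(w,(400,250)),0,0,0,240,0)]))
E
```

```text
[-0.06213393  0.00077621  0.20033773] [-0.44531018  0.05921751  1.09779502] 0.04280809475138535 10.1
top board px (array([ 0.9, -0.3], dtype=float32), 0.979) mm/px 2.568181818181818 stop (array([-0., -0.], dtype=float32), 1.0)
scene board px (array([-1.08,  0.29], dtype=float32), 0.982)
t1 bar mean col 386.86 n/row 4.48
now bar mean col 389.96 n/row 4.36
[0.52627938 0.30177569 0.2693616 ]
0.04 29 [-0.0692  0.0014  0.0413]
0.05 49 [-0.069   0.0013  0.0504]
0.06 55 [-0.0689  0.0012  0.0598]
0.07 59 [-0.069   0.0011  0.0698]
0.08 42 [-0.0688  0.0006  0.0782]
board 0.08660139312862647 ((0.549386203289032, -0.13831889629364014), (0.17414996027946472, 0.20281828939914703), 4.838162899017334)
cooler 18.74 (array([-0.24,  0.15], dtype=float32), 0.892)
drive 14.23 (array([0.01, 0.01], dtype=float32), 0.999)
driver 17.4 (array([0., 0.], dtype=float32), 1.0)
```

View pics/end.png

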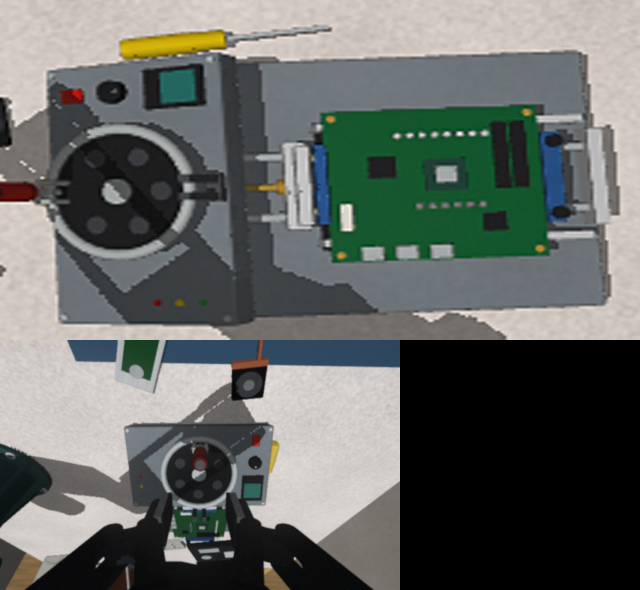

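Run:
```python
from h import *
from station import r
t=r.capture("top");g=lambda c:cv2.cvtColor(c["color"],cv2.COLOR_RGB2GRAY)[198:248,398:466].astype(np.float32)
for nm in("top","t1"):
    W=np.eye(2,3,dtype=np.float32);cc,W=cv2.findTransformECC(g(dict(np.load(nm+".npz"))),g(t),W,cv2.MOTION_EUCLIDEAN,(3,200,1e-6),None,3)
    print(nm,"rot deg",np.degrees(np.arctan2(W[1,0],W[0,0])),cc)
for c in(dict(np.load("top.npz")),t):
    hsv=cv2.cvtColor(c["color"],cv2.COLOR_RGB2HSV).astype(int)
    m=((hsv[...,0]>40)&(hsv[...,0]<85)&(hsv[...,1]>100));v,u=np.mgrid[0:400,0:640];m&=(u>384)&(u<500)&(v>185)&(v<275)
    # far(top) edge and right edge line fits
    pu=np.arange(400,455);pv=[np.where(m[:,k])[0].min() for k in pu]
    qv=np.arange(205,255);qu=[np.where(m[k])[0].max() for k in qv]
    A=ray(c,np.c_[pu,pv],.088);B=ray(c,np.c_[qu,qv],.088)
    print("edge yaw",np.degrees(np.polyfit(-A[:,1],A[:,0],1)[0]),np.degrees(-np.polyfit(B[:,0],-B[:,1],1)[0]),"holder 2.77")
s=r.sense();print(s["ee_pos"],s["qd"].round(2),s["clock"])
```

```text
top rot deg -0.2837953 0.9803559620209931
t1 rot deg -0.29530227 0.9800456270325334
edge yaw 2.636145280753985 2.7852835502200497 holder 2.77
edge yaw 3.1488326088300864 3.0976957076859164 holder 2.77
[0.52625305 0.30156518 0.26918047] [-0.28  0.21 -0.05 -0.05  0.17 -0.02] 10.35
```

```bash
python3 -c "
from station import r
print(r.sign_off())"
```

```text
the job is handed in; nothing more can be done
None
```

The board is clamped and the job is handed in after about 10.4 s of the 64 s allowed; no verdict was reported.

I gripped the folded handle, swung it out until it stood upright, and re-gripped it centred. I then wound the wheel about 1.5 turns clockwise, let go and backed off along the wheel's axis.

**Last checks**
- **Clamping:** the board slid about 2.3 mm and stopped just after one full turn. The remaining near half turn should leave the bar pushed in about 3.9 mm; I worked this out from the wheel angle and did not measure it directly.
- **Handle:** it stands within about 0.03 rad of the wheel's axis, including after release.
- **Board:** it turned about 0.3° while being clamped. Its edges lie within 0.4° of the holder, and its height is unchanged.
- **Other things on the bench:** the hard drive and screwdriver have not moved.

**Disagreements**
- **Board angle:** a first rough fit of the board outline gave 2° of extra turn. It used a different colour mask from the first measurement. Image alignment and straight-edge fits, agreeing with each other, gave 0.3 to 0.5°.
- **Cooler:** the match was weaker because a shadow lay over it (correlation 0.89), but it shows less than 1 mm of shift.

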